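# Shut the bread cupboard's raised flap with the hook pole

## Robot

A 6-joint arm with a two-finger parallel gripper is mounted at the origin on a cart in front of the work surface, level with it; the furniture and walls round the work are solid. World frame = base frame: x ahead of the robot, y to its left, z up, the work surface at z = 0. Lengths are in m, angles in rad, forces in N, time in s.
With the tool pointing down it reaches from about 0.375 to 0.9 m from the base axis. Payload 3.1 kg.
Tool frame: the origin (TCP) lies at the very end of the fingers, on their centre line; the grasp point (between the pads) lies 19 mm behind it; z points along the fingers, y is the line along which they close (so a half turn about z gives the same grasp; the last joint's range is limited). The gripper opens to 85 mm and grips with 20 to 120 N. Pads are 22 mm wide; open, the fingers measure 114 mm over their backs; the gripper's body (76 mm by 85 mm) begins 54 mm behind the grasp point. The pads swing forward as they close: fully open they stand 13 mm farther back than shut.
Start: joints at [-1.351, 0.527, 1.433, -0, 1.181, -0.178], TCP at [0.242, -0.576, 0.231] pointing down, gripper open.
Joint ranges: [-3.08, 3.08], [-0.75, 2.2], [0.22, 2.44], [-1.43, 4.57], [0, 2.65], [-2.85, 2.85]. Speed limits (rad/s): [2.79, 2.79, 3.14, 3.14, 3.14, 3.14].

## Interface

Orientations are given as a rotation vector (axis times angle).
In Python, from rig import observe, read_camera, job_done, look_for, masks_of, place_of gives the robot as it stands.
- The arm moves only by the tool move_arm, never from a script. Its argument "targets" is a list of rows, each a list of 2 entries, a list of its own where there are three numbers: the shift along the tool's x, y, z in mm, then the turn about the tool's z in degrees. A call has 1 to 20 rows; each row shifts and turns the commanded pose from where the row before left it, along the tool's axes as they then stand; what a row does not reach is not made up. A row lasts 1/8 s, in which the tool goes at most 62.5 mm and 10.7 degrees, less where a joint would pass 70% of its speed; a pose out of reach is approached as far as the arm can. A call is refused whole if a number of a shift passes 62.5 or a number of a turn 10.7, either way. A call with a gripper value outside its range is refused whole. "gripper" is the closure, from 0 (fully open) to 1 (shut), set as the call begins (left out, the last holds). The fingers move at their own pace and stop on an object; "grip_force" is the grip in N (left out, the last holds). Time passes only in rows, so rows that do not move let the fingers close. It gives the time, the measured TCP pose, the force, the opening and the grip force at its end, in the units of the state.
- observe(): the state, without advancing time (a new reading comes with each control period).
- read_camera(name): name is "side" or "top" or "wrist"; returns a dict with "pixels" (420x560x3 uint8, blue, green, red), "z_map" (420x560 float32, m along the optical axis (not along the pixel's ray), 0 where there is no reading), "camera_matrix" (3x3 intrinsics, pixels), "camera_from_world" (4x4, takes a point from world to camera coordinates); the wrist camera has in their place "T_tool_cam" (4x4, takes a point from camera to tool coordinates, whose origin is the TCP and whose axes are the flange's). Camera axes: x right, y up, looking along -z (the intrinsics and any distortion apply to the point x, -y, -z); pixel columns grow to the right and rows downward; lengths in m; the calibration is good to about 2 mm. A picture is of the moment at which its call begins: read the wrist's pose just before it.
- job_done(): hands the job in; it is judged then, once.
Trained networks look in a picture, given as the dict that the camera call returned (one of the last four; its "shot" number tells which), for a name from the list of things; names that differ only in an ending like _2 or _b are one class to them, and where a whole thing is asked for, a point or a joint stands for the part that bears it (a point fixed in the world has none). Each returns a list of dicts, best first, with "p" (0 to 1); they miss things now and then, are a little off and sometimes report something else, mostly with a low value. They report only what shows in the picture. A call takes as long as a camera call.
- look_for(query, picture): "point" ([row, column] in pixels, amid what is visible of it).
- masks_of(query, picture): "pixels" (420x560 bool, what is visible of it) and "point" ([row, column] in pixels, amid what is visible of it).
- place_of(query, picture): "point" ([row, column] in pixels: a listed point, or the origin of a listed thing).
The state is a dict: "t": time; "joint_pos": joint angles; "qd": joint speeds; "joint_torque": joint torques, N m; "eef_pos": TCP position; "tcp_rot": TCP orientation; "wrist_force": force on the tool from outside, world axes, zero at the start; "ft_torque": the same for the moment, N m; "width": finger opening in m; "grip_force": force on a finger pad.
Only numpy, scipy, OpenCV 4.12 (cv2) and the standard library are available. Lean on these libraries where they do the work, as an engineer would, in place of code of your own. Each camera call takes 0.05 s, during which the arm holds its last target. There are 200 camera calls.

## Task

Close up the bread cupboard with the hook pole: first push whatever stands out over the front edge of its shelf back inside, so that nothing blocks the flap, then put the pole's hook into the ring eye on the raised flap and swing the flap down with it until it is fully shut and the catch has snapped. Unhook the pole and lay it flat on the counter. Keep the gripper itself off the flap, the jar and the bowl upright, and the oil bottle, mill, mug and dish where they are.

Things in the scene. Friction and masses are not known exactly. Their poses are not given: they have to be found in the camera images.
- pole: Hook pole, 360 mm long, 0.15 kg, lying on the counter: wooden handle 20 wide, 24 high (x -100 to +45 mm), then an 8 mm steel rod on the same axis, ending in a level right-angle hook. Origin: at the balance point, on the handle's underside (axis 12 mm above it). x along the pole to the hook, z up. The rod's end face is at x = +244.
- hook (a point): On the axis of the hook's finger, half-way along it: (240, 20, 12) mm in the pole's frame. The finger is 8 mm thick and runs from the rod at (240, 0, 12) straight to the pole's +y, with an 11 mm round tip ending at y = +45.5.
- cupboard: Fixed wooden cupboard, 340 wide, 165 deep, 257 high. Origin: on the counter, middle of its front plane; x inward, y to the left seen from the front, z up. Shelf top at z = 105, front edge at x = 0, 310 wide, 157 deep; opening up to z = 242. Drawer fronts below stand out 14 mm, knobs 37. A fixed boat-shaped bowl, 85 high, stands on top. It faces the robot's right.
- flap (a joint): Flap angle, rad: 0 shut and upright, grows as it is raised to the front, 1.57 level. Wooden panel 332 wide, 14 thick, 0.26 kg, reaching 142 mm down from the hinge at its upper edge. A stiff hinge (0.26 N m) holds it at any angle: up to 4 N at the eye to move it. A ball catch resists from 0.1 rad on (push with 6 to 9 N at the eye), snaps over below 0.03 rad and holds the flap shut.
- eye (a point): Centre of the ring eye on the flap's outer face (its upper face while raised): 7 mm steel wire, 30 mm inside, 44 outside diameter, hole along the hinge axis, so a finger enters it sideways and can turn in it. At flap angle q it is at x = -7 - 122 sin q - 37 cos q, y = 0, z = 238 - 122 cos q + 37 sin q (mm, cupboard's frame): 30 mm off the outer face.
- flap_hinge (a point): Middle of the flap's hinge axis (parallel to the cupboard's y), at (-7, 0, 238) mm in the cupboard's frame; it lies in the panel's middle plane.
- salt_jar: Round lidded glass jar, 60 mm thick, 100 high, 0.35 kg, on the cupboard's shelf. Origin: middle of its underside, z up. At the start the jar, the bowl or both stand out over the shelf's front edge (origin 8 mm or more behind the edge); what does not is inside. The jar is inside when its origin is over 32 mm behind the edge (cupboard x > 32).
- bowl: Round patterned bowl standing upside down on the cupboard's shelf, 104 mm across at the shelf, 63 high, 0.3 kg. Origin: middle of its underside, z up. It is inside when its origin is over 54 mm behind the shelf's front edge (cupboard x > 54).
- oil_bottle: Tall oil bottle, 58 mm thick, 281 high, on the counter left of the cupboard's front. Origin: middle of its underside.
- mill: Wooden pepper mill, 58 mm thick, 160 high, on the counter right of the cupboard's front. Origin: middle of its underside.
- mug: Stoneware mug with a handle, 84 x 118 mm, 94 high, on the counter at the right. Origin: middle of its underside, its handle is off-centre.
- dish: Small round dish with chillies, 93 mm across, 21 high, on the counter near its front edge. Origin: middle of its underside.

How it is judged:
By the outcome, as a careful person would: the job done as asked, in the order asked, and still so for the second after the job is handed in, with the robot touching nothing.
It also fails if it takes over 72 s, if anything falls off the work surface, if the arm or the gripper's body presses on something with over 40 N, if the wrist force passes 120 N, or if a joint passes its speed limit or range.

## Working session

There is one attempt and no reset: what is moved stays moved. The work goes in short steps, Python scripts to look and compute and a tool call to move; the robot and the scene stay as the last step left them, time stands still between calls to the robot, and variables do not carry over. Pictures are saved under pics/ and viewed, at most 11 in all, crops included, and the job is handed in when it is done.

Besides the shell and the picture viewer there is one more tool, called after "Call:" as a command line: name --argument value ..., lists and objects as JSON in quotes. move_arm: Moves the arm, as the interface text tells. Its arguments: {"type":"object","properties":{"targets":{"type":"array","items":{"type":"array"}},"gripper":{"type":"number"},"grip_force":{"type":"number"}},"required":["targets"]}

```bash
mkdir -p pics; ls; cat > h.py <<'E'
import numpy as np, cv2
from scipy.spatial.transform import Rotation as R
from rig import *
def cfw(pic):
    if 'camera_from_world' in pic: return np.array(pic['camera_from_world'])
def pts(pic,mask=None):
    """world points for pixels in mask"""
    z=pic['z_map']; K=np.array(pic['camera_matrix'])
    m=(z>0) if mask is None else (mask&(z>0))
    r,c=np.nonzero(m); d=z[r,c]
    P=np.c_[(c-K[0,2])/K[0,0]*d, -(r-K[1,2])/K[1,1]*d, -d]
    T=np.linalg.inv(cfw(pic)) if cfw(pic) is not None else pic['TW']
    return P@T[:3,:3].T+T[:3,3], r, c
def wrist():
    s=observe(); p=read_camera('wrist')
    T=np.eye(4);T[:3,:3]=R.from_rotvec(s['tcp_rot']).as_matrix();T[:3,3]=s['eef_pos']
    p['TW']=T@np.array(p['T_tool_cam']); return p
def ray(pic,pt):
    K=np.array(pic['camera_matrix']); T=np.linalg.inv(cfw(pic)) if cfw(pic) is not None else pic['TW']
    d=np.array([(pt[1]-K[0,2])/K[0,0],-(pt[0]-K[1,2])/K[1,1],-1])
    return T[:3,3],T[:3,:3]@d
def atz(pic,pt,z):
    o,d=ray(pic,pt); return o+d*(z-o[2])/d[2]
E
python3 - <<'E'
from h import *
s=observe();print(s['eef_pos'],s['tcp_rot'],s['t'])
a=read_camera('side');b=read_camera('top')
cv2.imwrite('pics/s.png',a['pixels']);cv2.imwrite('pics/t.png',b['pixels'])
print({k:(v if k not in('pixels','z_map') else 0) for k,v in a.items()})
for n,p in(('side',a),('top',b)):
  for q in ['pole','hook','cupboard','flap','eye','flap_hinge','salt_jar','bowl','oil_bottle','mill','mug','dish']:
    try:
      r=place_of(q,p)[:2]; print(n,q,[(np.round(x['point']),round(x['p'],2)) for x in r], [np.round(atz(p,r[0]['point'],{'salt_jar':.105,'bowl':.105,'hook':.012}.get(q,0)),3)] if r else '')
    except Exception as e: print(n,q,e)
E
```

```text
pics
[ 0.24197178 -0.57548033  0.2303357 ] [-3.07754083e+00 -6.20270028e-01  4.24343010e-05] 0.0
{'pixels': 0, 'z_map': 0, 'camera_matrix': array([[486.04213421,   0.        , 280.70659809],
       [  0.        , 486.04213421, 211.4571337 ],
       [  0.        ,   0.        ,   1.        ]]), 'camera_from_world': array([[ 0.61474921, -0.78832649, -0.02499519, -0.46827457],
       [ 0.33789616,  0.23459678,  0.91147712, -0.31665805],
       [-0.71267776, -0.56877562,  0.41059068, -1.13164145],
       [ 0.        ,  0.        ,  0.        ,  1.        ]]), 'shot': 1}
side pole [(array([284., 292.]), 0.92)] [array([ 0.503, -0.24 ,  0.   ])]
side hook [(array([245., 277.]), 0.88)] [array([ 0.644, -0.078,  0.012])]
side cupboard [(array([238., 242.]), 0.96), (array([171., 249.]), 0.66)] [array([0.63 , 0.061, 0.   ])]
side flap it knows: bowl, cupboard, dish, eye, flap_hinge, hook, mill, mug, oil_bottle, pole, salt_jar
side eye [(array([172., 248.]), 0.73)] [array([1.138, 0.479, 0.   ])]
side flap_hinge [(array([169., 238.]), 0.55)] [array([1.138, 0.546, 0.   ])]
side salt_jar [(array([21
[... 417 characters left out ...]
ay([ 0.409, -0.032,  0.   ])]
top pole [(array([268., 306.]), 0.85), (array([210., 196.]), 0.15)] [array([ 0.497, -0.245,  0.   ])]
top hook [(array([220., 265.]), 0.92)] [array([ 0.652, -0.061,  0.012])]
top cupboard [] 
top flap it knows: bowl, cupboard, dish, eye, flap_hinge, hook, mill, mug, oil_bottle, pole, salt_jar
top eye [] 
top flap_hinge [(array([175., 225.]), 0.82)] [array([0.837, 0.148, 0.   ])]
top salt_jar [(array([208., 196.]), 0.4)] [array([0.573, 0.159, 0.105])]
top bowl [] 
top oil_bottle [(array([254., 177.]), 0.82)] [array([0.443, 0.194, 0.   ])]
top mill [] 
top mug [] 
top dish [(array([270., 232.]), 0.55), (array([270., 304.]), 0.17)] [array([ 0.429, -0.01 ,  0.   ])]
```

View pics/s.png

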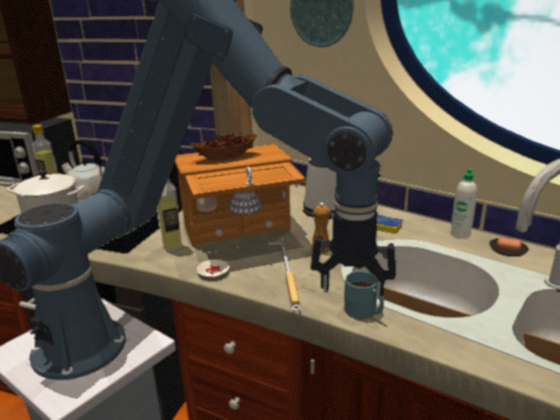

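View pics/t.png

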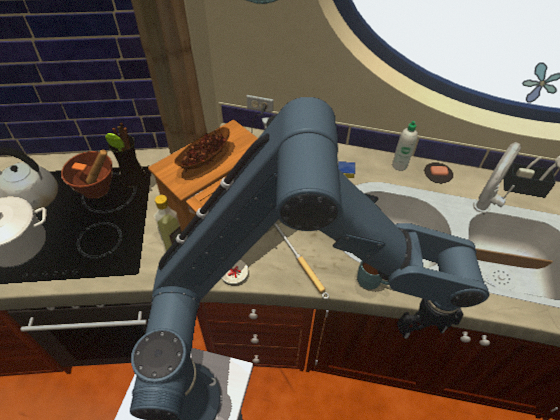

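The side view shows the flap raised (row 175, col 245), the jar (203, 206) and bowl (203, 245) below it, the pole (240–305, 275–297), the dish (270, 213), the mill (225, 322) and the mug (290, 362). In the top view the arm hides much of the cupboard. Next I fit the cupboard.

```bash
cat > fit.py <<'E'
from h import *
a=read_camera('side')
m={q:masks_of(q,a) for q in ['cupboard','eye','salt_jar','bowl','pole']}
for q,v in m.items(): print(q,[(round(x['p'],2),int(x['pixels'].sum()),np.round(x['point'])) for x in v[:3]])
mc=m['cupboard'][0]['pixels'].copy()
if m['eye']: mc|=m['eye'][0]['pixels']
P,r,c=pts(a,mc)
top=P[abs(P[:,2]-.257)<.006]; print('top',len(top),np.round(np.percentile(top,[2,50,98],axis=0),3))
rc=cv2.minAreaRect((top[:,:2]*1000).astype(np.float32));print(rc,np.round(cv2.boxPoints(rc)))
np.savez('side.npz',P=P,r=r,c=c)
for q in['salt_jar','bowl']:
  for x in m[q][:1]:
    Q,_,_=pts(a,x['pixels']);print(q,np.round(np.percentile(Q,[2,25,50,75,98],axis=0),3))
Q,_,_=pts(a,m['pole'][0]['pixels']);Q=Q[(Q[:,2]>.004)&(Q[:,2]<.04)]
print('pole',len(Q),np.round(Q[Q[:,0].argmin()],3),np.round(Q[Q[:,0].argmax()],3)); v=cv2.fitLine((Q[:,:2]).astype(np.float32),cv2.DIST_HUBER,0,.001,.001);print(v.ravel())
cv2.imwrite('pics/sc.png',cv2.resize(a['pixels'][125:315,150:400],None,fx=3,fy=3,interpolation=cv2.INTER_CUBIC))
E
python3 fit.py
```

```text
cupboard [(0.57, 9730, array([184., 231.]))]
eye [(0.77, 2569, array([179., 241.]))]
salt_jar [(0.72, 2751, array([178., 245.])), (0.55, 242, array([206., 205.]))]
bowl [(0.94, 521, array([201., 246.]))]
pole [(0.7, 485, array([285., 291.])), (0.28, 219, array([206., 205.]))]
top 1715 [[ 0.501 -0.03   0.252]
 [ 0.642  0.108  0.257]
 [ 0.84   0.27   0.26 ]]
((640.6282348632812, 74.89059448242188), (329.40496826171875, 356.41839599609375), 56.18564224243164) [[ 401.   37.]
 [ 697. -161.]
 [ 880.  113.]
 [ 584.  311.]]
salt_jar [[ 0.427 -0.138  0.136]
 [ 0.507 -0.062  0.24 ]
 [ 0.571 -0.013  0.242]
 [ 0.651  0.038  0.244]
 [ 0.769  0.133  0.256]]
bowl [[0.601 0.008 0.11 ]
 [0.614 0.02  0.122]
 [0.626 0.032 0.135]
 [0.642 0.049 0.149]
 [0.67  0.076 0.165]]
pole 414 [ 0.396 -0.331  0.015] [ 0.666 -0.084  0.011]
[ 0.72358745  0.6902327   0.50807154 -0.22785872]
```

View pics/sc.png

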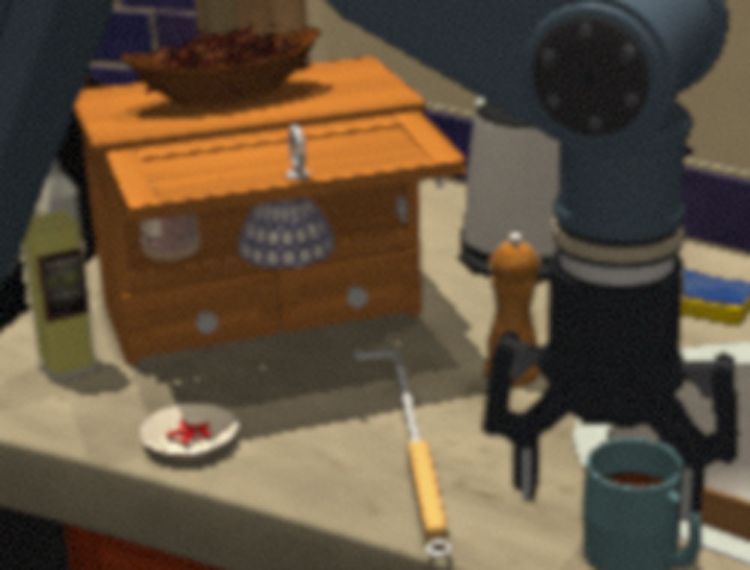

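```bash
cat > f2.py <<'E'
from h import *
d=np.load('side.npz');P=d['P'];r=d['r'];c=d['c']
# rows/cols in full image: flap panel polygon, top polygon, front (drawers) polygon
def poly(L):
    m=np.zeros((420,560),np.uint8);cv2.fillPoly(m,[np.array([[150+x/3,125+y/3] for x,y in L],np.int32)],1);return m.astype(bool)
a=read_camera('side')
def plane(Q,it=5):
    m=np.ones(len(Q),bool)
    for _ in range(it):
        o=np.median(Q[m],0) if 0 else Q[m].mean(0);n=np.linalg.svd(Q[m]-o)[2][2];e=(Q-o)@n;m=abs(e)<max(.003,1.5*np.median(abs(e)))
    return o,n,np.median(abs(e)),m.sum()
L={'top':[(90,102),(375,65),(415,100),(180,135),(85,140)],'flap':[(115,155),(415,115),(455,155),(135,200)],
'drawer':[(120,315),(410,270),(415,310),(135,350)],'side':[(88,150),(104,160),(130,335),(115,300)]}
for k,l in L.items():
    Q,_,_=pts(a,poly(l)); o,n,e,k2=plane(Q); print(k,np.round(o,4),np.round(n,4),e,k2,len(Q))
    if k=='flap':
        F=Q
        m=abs((Q-o)@n)<.004
        rc=cv2.minAreaRect((Q[m][:,:2]*1000).astype(np.float32));print(rc,np.round(cv2.boxPoints(rc)))
E
python3 f2.py
```

```text
top [0.66   0.1074 0.2572] [2.e-04 4.e-04 1.e+00] 0.000966074666706354 1300 1564
flap [ 0.5884 -0.0025  0.2432] [ 0.0179  0.0287 -0.9994] 0.0016904040970046707 1381 1687
((592.11669921875, -1.7158050537109375), (130.75411987304688, 320.66485595703125), 56.70381164550781) [[ 422.   32.]
 [ 690. -144.]
 [ 762.  -35.]
 [ 494.  141.]]
drawer [0.6211 0.0516 0.0437] [-0.5492 -0.8321 -0.0773] 0.002285039478005792 861 1284
side [0.5072 0.1787 0.1515] [-0.8466  0.5323 -0.005 ] 0.0011750959236800705 225 269
```

```bash
cat >> h.py <<'E'
YAW=np.radians(56.9);C0=np.array([.632,.0615])
XC=np.array([np.cos(YAW),np.sin(YAW)]);YC=np.array([-XC[1],XC[0]])
def w2c(p): p=np.atleast_2d(p);q=p[:,:2]-C0;return np.c_[q@XC,q@YC,p[:,2:]]
def c2w(p): return np.r_[C0+p[0]*XC+p[1]*YC,p[2:]]
def plan(goal,head):
    """total turn (deg about tool z), then shift in tool axes (mm)"""
    s=observe();M=R.from_rotvec(s['tcp_rot']).as_matrix();h=np.degrees(np.arctan2(M[1,0],M[0,0]))
    t=-(head-h);t=(t+180)%360-180
    M2=M@R.from_euler('z',t,degrees=True).as_matrix()
    print('t',round(s['t'],2),'head',round(h,2),'zaxis',np.round(M[:,2],4),'pos',np.round(s['eef_pos'],4),'turn',round(t,2),'shift',np.round(M2.T@(np.array(goal)-s['eef_pos'])*1000,1))
E
python3 - <<'E'
from h import *
a=read_camera('side')
for q,w in(('salt_jar',1),('bowl',0)):
    for x in masks_of(q,a):
        if x['pixels'].sum()<800:
            Q=w2c(pts(a,x['pixels'])[0]);Q=Q[(Q[:,2]>.1)&(Q[:,2]<.22)];print(q,np.round(np.percentile(Q,[1,5,25,50,75,95,99],axis=0),3).tolist())
    print(q,[np.round(w2c(atz(a,x['point'],.105)),3) for x in place_of(q,a)])
print('hook,pole',w2c(np.array([[.644,-.078,.012],[.5,-.243,0]])))
plan([.50,-.243,.23],43.6)
E
```

```text
salt_jar [[0.018, 0.07, 0.104], [0.021, 0.075, 0.108], [0.024, 0.09, 0.117], [0.028, 0.104, 0.127], [0.035, 0.119, 0.14], [0.048, 0.128, 0.151], [0.059, 0.13, 0.154]]
salt_jar [array([[0.035, 0.097, 0.105]])]
bowl [[-0.045, -0.06, 0.108], [-0.042, -0.052, 0.111], [-0.034, -0.031, 0.122], [-0.024, -0.009, 0.135], [-0.014, 0.011, 0.148], [0.004, 0.028, 0.161], [0.016, 0.032, 0.166]]
bowl [array([[ 0.016, -0.021,  0.105]])]
hook,pole [[-0.11030854 -0.08623385  0.012     ]
 [-0.32717081 -0.05570918  0.        ]]
t 1.8 head 22.79 zaxis [ 0. -0. -1.] pos [ 0.2421 -0.5762  0.2313] turn -20.81 shift [416.5 -63.5   1.3]
```

Call:
move_arm --targets '[[[0,0,0],-10.4],[[0,0,0],-10.4],[[40,-7,0],0],[[47,-7,0],0],[[47,-7,0],0],[[47,-7,0],0],[[47,-7,0],0],[[47,-7,0],0],[[47,-7,0],0],[[47,-7,0],0],[[47,-8,0],0],[[0,0,0],0],[[0,0,0],0]]' --gripper 0 --grip_force 120

```text
t: 3.42
eef_pos: [0.4992, -0.2432, 0.2313]
tcp_rot: [2.916, 1.167, -0.001]
wrist_force: [0.0, -0.3, 0.1]
width: 0.0854
grip_force: 0.0
```

```bash
cat > pole.py <<'E'
from h import *
p=wrist(); m=masks_of('pole',p); print([(round(x['p'],2),x['pixels'].sum()) for x in m[:3]])
Q,_,_=pts(p,m[0]['pixels']);Q=Q[(Q[:,2]>.005)&(Q[:,2]<.045)]
print(len(Q),np.round(np.percentile(Q,[1,50,99],axis=0),3).tolist())
H=Q[Q[:,2]>.018]; v=cv2.fitLine(H[:,:2].astype(np.float32),cv2.DIST_HUBER,0,.001,.001).ravel()
d=v[:2]*np.sign(v[0]); u=H[:,:2]@d; n=np.array([-d[1],d[0]]);w=H[:,:2]@n
print('handle z',np.percentile(H[:,2],[5,50,95]),'head',np.degrees(np.arctan2(d[1],d[0])),'len',np.percentile(u,[.5,99.5]),'wid',np.percentile(w,[2,98]))
ue=np.percentile(u,99.5);wm=np.percentile(w,[2,98]).mean();o=(ue-.045)*d+wm*n;print('origin from front end',o)
for q in('pole','hook'): 
  for x in place_of(q,p)[:1]: print(q,round(x['p'],2),np.round(atz(p,x['point'],0 if q=='pole' else .012),4))
head=np.degrees(np.arctan2(d[1],d[0]))
plan(np.r_[o+.005*d,.003],head)
cv2.imwrite('pics/w1.png',p['pixels'])
E
python3 pole.py
```

```text
[(0.7, np.int64(3433))]
3368 [[0.403, -0.332, 0.012], [0.505, -0.235, 0.022], [0.626, -0.121, 0.025]]
handle z [0.01946646 0.02328197 0.02480581] head 43.49673 len [0.08957252 0.24167335] wid [-0.52790024 -0.50873986]
origin from front end [ 0.49943608 -0.24062355]
pole 0.97 [ 0.4927 -0.25    0.    ]
t 3.62 head 43.48 zaxis [-1.e-04 -2.e-04 -1.e+00] pos [ 0.4987 -0.2441  0.2313] turn -0.02 shift [  8.   -2.  228.3]
```

Call:
move_arm --targets '[[[4,-2,40],0],[[0,0,40],0],[[0,0,40],0],[[0,0,40],0],[[0,0,30],0],[[0,0,20],0],[[0,0,17],0],[[0,0,0],0]]'

```text
t: 4.62
eef_pos: [0.5, -0.2389, 0.0033]
tcp_rot: [-2.916, -1.164, 0.002]
wrist_force: [-0.5, 0.1, -0.3]
width: 0.0852
grip_force: 0.0
```

Call:
move_arm --targets '[[[0,0,0],0],[[0,0,0],0],[[0,0,0],0],[[0,0,0],0],[[0,0,0],0],[[0,0,0],0],[[0,0,0],0],[[0,0,0],0]]' --gripper 1 --grip_force 120

```text
t: 5.62
eef_pos: [0.5011, -0.2389, 0.0053]
tcp_rot: [2.916, 1.166, 0.001]
wrist_force: [-1.1, 0.6, 5.5]
width: 0.0173
grip_force: 117.7
```

Call:
move_arm --targets '[[[0,0,-15],0],[[0,0,-30],0],[[0,0,-31],0],[[0,0,-31],0],[[-10,0,0],-6.7],[[-10,0,0],-6.7],[[0,0,0],0],[[0,0,0],0]]'

```text
t: 6.62
eef_pos: [0.4872, -0.2531, 0.1115]
tcp_rot: [-2.762, -1.496, -0.0]
wrist_force: [1.1, 1.4, -1.3]
width: 0.0174
grip_force: 117.6
```

```bash
cat > look.py <<'E'
import sys
from h import *
s=observe();M=R.from_rotvec(s['tcp_rot']).as_matrix();print('tcp_c',np.round(w2c(s['eef_pos']),4),'head',np.degrees(np.arctan2(M[1,0],M[0,0])),'F',s['wrist_force'],'t',s['t'])
zh=s['eef_pos'][2]+.007
for cam in('side','top','wrist'):
    p=wrist() if cam=='wrist' else read_camera(cam)
    for q in ('hook','eye','bowl','salt_jar'):
        for x in place_of(q,p)[:1]:
            z={'hook':zh,'eye':.271}.get(q,.105); print(cam,q,round(x['p'],2),np.round(x['point']),np.round(w2c(atz(p,x['point'],z)),4).tolist())
    if cam!='top':
        for x in masks_of('pole',p)[:1]:
            Q=w2c(pts(p,x['pixels'])[0]);Q=Q[abs(Q[:,2]-zh)<.025]
            if len(Q)>30:
                f=Q[Q[:,0]>Q[:,0].max()-.012];print(cam,'poletip',len(Q),np.round(np.percentile(f,[5,50,95],axis=0),4).tolist())
                for a0,a1 in((.03,.09),(.09,.15),(.15,.21)):
                    g=Q[(Q[:,0]>w2c(s['eef_pos'])[0,0]+a0)&(Q[:,0]<w2c(s['eef_pos'])[0,0]+a1)]
                    if len(g)>5:print('   rod',a0,np.round(np.percentile(g,[50],axis=0),4).tolist(),'ztop',np.percentile(g[:,2],90))
    if len(sys.argv)>1 and sys.argv[1]==cam: cv2.imwrite('pics/%s.png'%sys.argv[2],p['pixels'] if len(sys.argv)<4 else cv2.resize(p['pixels'][120:320,150:410],None,fx=3,fy=3,interpolation=cv2.INTER_CUBIC))
E
python3 look.py side a1 crop
```

```text
tcp_c [[-0.3426 -0.0505  0.1115]] head 56.89016428558991 F [ 1.0514935  1.3980188 -1.2644452] t 6.625
side hook 0.65 [256. 293.] [[-0.3716, -0.0454, 0.1185]]
side eye 0.86 [172. 247.] [[-0.1181, -0.0002, 0.271]]
side bowl 0.75 [206. 245.] [[0.0188, -0.0198, 0.105]]
side salt_jar 0.8 [209. 208.] [[0.0409, 0.0964, 0.105]]
side poletip 389 [[-0.1176, -0.046, 0.1166], [-0.115, -0.0204, 0.1202], [-0.1118, -0.0084, 0.1231]]
   rod 0.15 [[-0.1461, -0.0467, 0.1221]] ztop 0.12368607216982622
top hook 0.69 [214. 257.] [[-0.1183, -0.025, 0.1185]]
top eye 0.6 [189. 252.] [[-0.1281, -0.0029, 0.271]]
top bowl 0.64 [192. 254.] [[-0.0283, -0.0925, 0.105]]
wrist hook 0.15 [280. 285.] [[-0.3476, -0.0512, 0.1185]]
wrist poletip 10907 [[-0.2416, -0.0544, 0.1187], [-0.2364, -0.051, 0.1208], [-0.2316, -0.0474, 0.1223]]
   rod 0.03 [[-0.29, -0.0506, 0.1216]] ztop 0.12611732952891117
   rod 0.09 [[-0.2413, -0.051, 0.1209]] ztop 0.12205826441768626
```

View pics/a1.png

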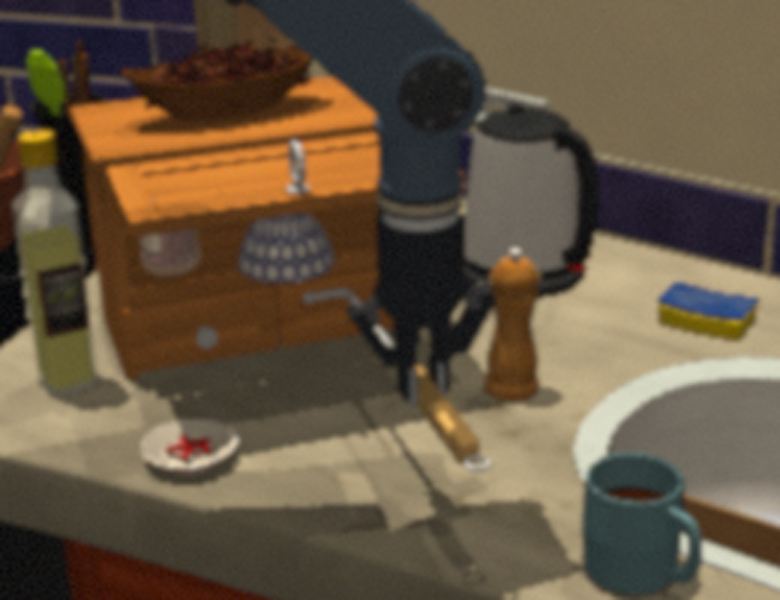

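Jar (250, 170 in the crop) is inside; only the bowl (255, 285) stands out. The pole is level with its finger in front of the bowl, so I push.

Call:
move_arm --targets '[[[12,-3,0],0],[[15,-3,0],0],[[15,0,0],0],[[12,0,0],0],[[6,0,0],0],[[6,0,0],0],[[6,0,0],0],[[6,0,0],0],[[6,0,0],0],[[6,0,0],0],[[6,0,0],0],[[6,0,0],0],[[6,0,0],0],[[6,0,0],0],[[6,0,0],0],[[3,0,0],0],[[0,0,0],0]]'

```text
t: 9.6
eef_pos: [0.5495, -0.1466, 0.1114]
tcp_rot: [2.761, 1.499, 0.001]
wrist_force: [-0.4, 0.3, -1.4]
width: 0.0172
grip_force: 117.6
```

```bash
python3 look.py side a2 crop; python3 - <<'E'
from h import *
a=read_camera('side')
for q in('salt_jar','bowl'):
    for x in masks_of(q,a):
        if x['pixels'].sum()<800:
            Q=w2c(pts(a,x['pixels'])[0]);Q=Q[(Q[:,2]>.1)&(Q[:,2]<.22)];print(q,np.round(np.percentile(Q,[1,5,50,95,99],axis=0),3).tolist())
E
```

```text
tcp_c [[-0.2193 -0.0445  0.1114]] head 56.97984918472245 F [-0.40470172  0.33224872 -1.42868536] t 9.6
side hook 0.6 [207. 249.] [[-0.0206, -0.0229, 0.1184]]
side eye 0.59 [174. 251.] [[-0.1329, -0.0068, 0.271]]
side bowl 0.61 [200. 244.] [[0.0669, -0.031, 0.105]]
side salt_jar 0.6 [209. 206.] [[0.0475, 0.104, 0.105]]
side poletip 237 [[-0.2147, -0.0498, 0.1291], [-0.2076, -0.0458, 0.1308], [-0.2033, -0.0402, 0.1319]]
top eye 0.65 [192. 253.] [[-0.1393, 0.0033, 0.271]]
top salt_jar 0.43 [210. 196.] [[0.0431, 0.1057, 0.105]]
wrist bowl 0.34 [140. 495.] [[-0.1599, -0.1418, 0.105]]
wrist poletip 10959 [[-0.119, -0.0482, 0.1186], [-0.1136, -0.0448, 0.1208], [-0.1087, -0.0411, 0.1223]]
   rod 0.03 [[-0.1662, -0.0449, 0.1216]] ztop 0.12607125648550552
   rod 0.09 [[-0.1183, -0.0448, 0.1209]] ztop 0.12209590274383941
salt_jar [[0.019, 0.074, 0.109], [0.02, 0.079, 0.112], [0.027, 0.104, 0.128], [0.043, 0.126, 0.148], [0.05, 0.127, 0.151]]
bowl [[0.006, -0.073, 0.104], [0.011, -0.064, 0.107], [0.026, -0.014, 0.13], [0.06, 0.019, 0.149], [0.111, 0.023, 0.152]]
```

View pics/a2.png

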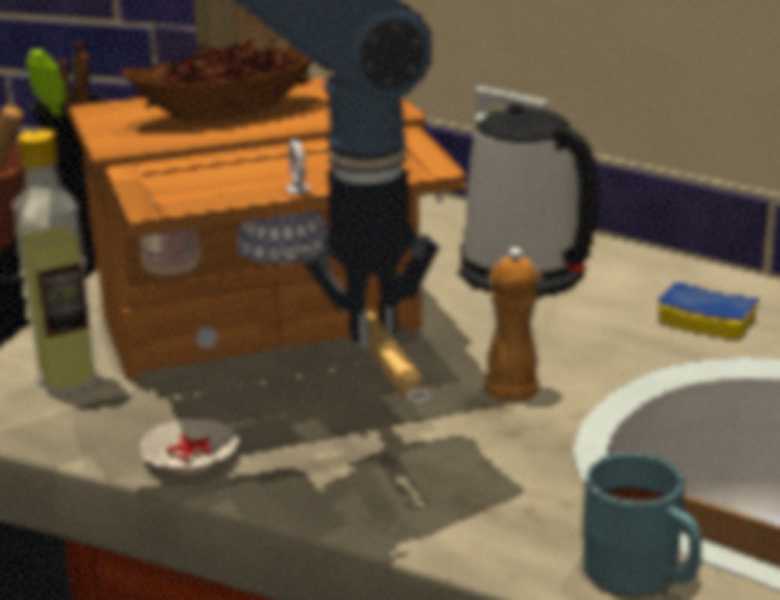

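Call:
move_arm --targets '[[[7,0,0],0],[[0,0,0],0],[[-15,0,0],0],[[-35,0,0],0],[[-40,5,0],0],[[-40,5,0],0],[[-40,5,0],0],[[-35,5,0],0],[[0,0,-38],0],[[0,0,-38],0],[[0,0,-38],0],[[0,0,-38],0],[[0,0,0],0],[[0,0,0],0]]'

```text
t: 12.35
eef_pos: [0.457, -0.3235, 0.2623]
tcp_rot: [-2.76, -1.497, 0.001]
wrist_force: [-0.3, 0.6, -2.9]
width: 0.0171
grip_force: 117.8
```

```bash
cat > eye.py <<'E'
from h import *
exec(open('look.py').read().split("zh=")[0])
# ring pixels: depth points above the flap
for cam in('side','top','wrist'):
    p=wrist() if cam=='wrist' else read_camera(cam)
    Q,r,c=pts(p);q=w2c(Q);m=(abs(q[:,0]+.13)<.05)&(abs(q[:,1])<.03)&(q[:,2]>.253)&(q[:,2]<.31)
    print(cam,m.sum(),np.round(np.percentile(q[m],[2,50,98],axis=0),4).tolist() if m.any() else '')
    f=(abs(q[:,0]+.1)<.045)&(abs(q[:,1])<.15)&(q[:,2]>.2)&(q[:,2]<.252)
    if f.sum()>200:
        g=q[f]; o=np.median(g,0); A=np.c_[g[:,0]+.1,g[:,1],np.ones(len(g))]; s_=np.linalg.lstsq(A,g[:,2],rcond=None)[0]; print('  flap z at x=-.1,y0 & slopes',s_[2],s_[:2],'xmin',np.percentile(q[(q[:,2]>.22)&(q[:,2]<.25)&(abs(q[:,1])<.1)&(q[:,0]<-.1),0],1))
    h=(q[:,0]>-.30)&(q[:,0]<-.11)&(q[:,1]>-.1)&(q[:,1]<-.005)&(q[:,2]>.254)&(q[:,2]<.30)
    if h.sum()>20:
        t=q[h];print('  rod/hook',h.sum(),np.round(np.percentile(t,[1,50,99],axis=0),4).tolist())
    for qn in('hook','eye'):
        for x in place_of(qn,p)[:1]: print('  ',qn,round(x['p'],2),np.round(x['point']),np.round(w2c(atz(p,x['point'],.271)),4).tolist())
    import sys
    if cam==(sys.argv+['',''])[1]: cv2.imwrite('pics/%s.png'%sys.argv[2],p['pixels'] if cam=='wrist' else cv2.resize(p['pixels'][120:320,150:410],None,fx=3,fy=3,interpolation=cv2.INTER_CUBIC))
E
python3 eye.py side a3
```

```text
tcp_c [[-0.4181 -0.0636  0.2623]] head 56.95896123291218 F [-0.33558415  0.56866664 -2.85201319] t 12.35
side 62 [[-0.1559, -0.003, 0.2539], [-0.137, 0.0018, 0.2708], [-0.1123, 0.0044, 0.2904]]
  flap z at x=-.1,y0 & slopes 0.24133407418388583 [0.03714987 0.00252933] xmin -0.15320470835349212
  rod/hook 77 [[-0.2733, -0.0626, 0.2668], [-0.1955, -0.0526, 0.271], [-0.186, -0.0174, 0.275]]
   hook 0.66 [179. 270.] [[-0.1951, -0.045, 0.271]]
   eye 0.74 [172. 245.] [[-0.1098, 0.0038, 0.271]]
top 57 [[-0.1532, -0.0017, 0.2534], [-0.1317, 0.0021, 0.2765], [-0.1108, 0.0051, 0.2905]]
  flap z at x=-.1,y0 & slopes 0.24112554037441042 [0.00318783 0.00357509] xmin -0.15026388963321835
  rod/hook 123 [[-0.2974, -0.0655, 0.2638], [-0.222, -0.0592, 0.2707], [-0.1861, -0.0191, 0.2763]]
   hook 0.66 [192. 272.] [[-0.1783, -0.0405, 0.271]]
   eye 0.73 [189. 253.] [[-0.1308, -0.0034, 0.271]]
wrist 0
```

View pics/a3.png

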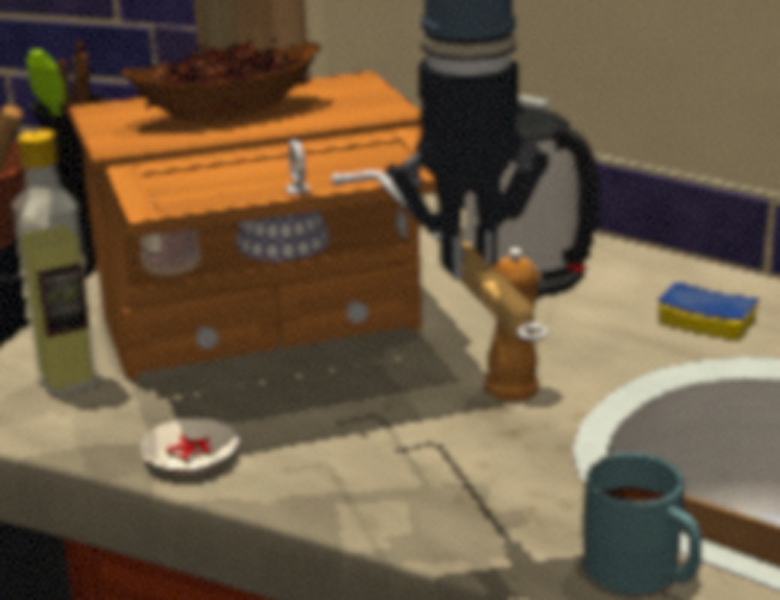

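Call:
move_arm --targets '[[[15,0,-1],0],[[20,0,0],0],[[15,0,0],0],[[7,0,0],0],[[0,0,0],0],[[0,0,0],0]]'

```text
t: 13.55
eef_pos: [0.4891, -0.2763, 0.2643]
tcp_rot: [2.761, 1.499, -0.0]
wrist_force: [-0.3, -0.7, -1.5]
width: 0.0174
grip_force: 117.8
```

```bash
python3 eye.py; python3 - <<'E'
from h import *
a=read_camera('side');b=read_camera('top')
x=cv2.resize(a['pixels'][150:210,220:290],None,fx=6,fy=8,interpolation=cv2.INTER_CUBIC);y=cv2.resize(b['pixels'][165:225,225:280],None,fx=6,fy=8,interpolation=cv2.INTER_CUBIC)
cv2.imwrite('pics/a4.png',np.hstack([x,y]))
E
```

```text
tcp_c [[-0.3611 -0.0648  0.2643]] head 56.987954301216824 F [-0.33239599 -0.69448522 -1.54044353] t 13.55
side 76 [[-0.1552, -0.0281, 0.2547], [-0.1367, 0.0012, 0.2718], [-0.1106, 0.004, 0.2897]]
  flap z at x=-.1,y0 & slopes 0.2413123326737674 [0.03167257 0.00529565] xmin -0.1531238389628281
  rod/hook 74 [[-0.2901, -0.0629, 0.2681], [-0.1373, -0.0554, 0.273], [-0.1285, -0.0186, 0.2768]]
   hook 0.86 [171. 264.] [[-0.1266, -0.049, 0.271]]
   eye 0.57 [172. 246.] [[-0.1153, 0.002, 0.271]]
top 69 [[-0.1515, -0.0272, 0.2532], [-0.1333, 0.0014, 0.2734], [-0.1109, 0.0054, 0.2921]]
  flap z at x=-.1,y0 & slopes 0.24114754199351873 [0.00943786 0.00174051] xmin -0.1499279490161536
  rod/hook 166 [[-0.2986, -0.0669, 0.2674], [-0.1994, -0.0606, 0.2733], [-0.1288, -0.0203, 0.278]]
   hook 0.64 [182. 264.] [[-0.1302, -0.0496, 0.271]]
   eye 0.78 [188. 253.] [[-0.1286, -0.0064, 0.271]]
wrist 0 
  rod/hook 2814 [[-0.2993, -0.0689, 0.2708], [-0.2726, -0.0651, 0.2739], [-0.25, -0.0611, 0.2758]]
```

View pics/a4.png

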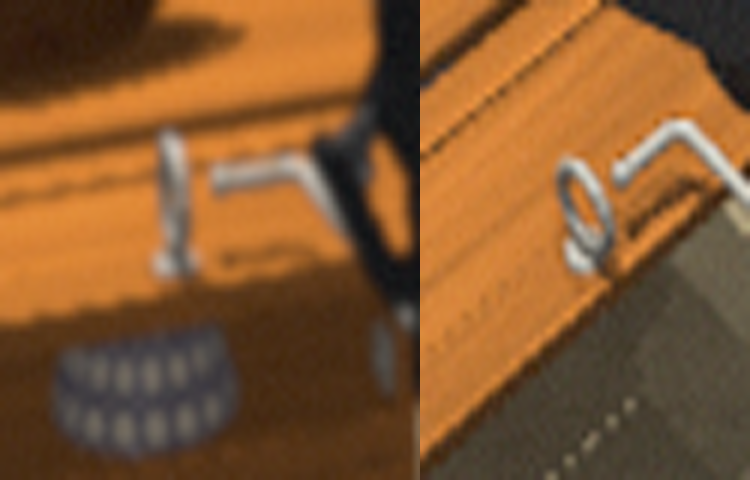

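The finger tip (left half, 215, 180) points at the ring's hole (175, 190), lined up in both views. I move it in sideways.

Call:
move_arm --targets '[[[0,-8,1],0],[[0,-8,0],0],[[0,-8,0],0],[[0,-8,0],0],[[0,-8,0],0],[[0,-6,0],0],[[0,0,0],0],[[0,0,0],0]]'

```text
t: 15.1
eef_pos: [0.4508, -0.2513, 0.2634]
tcp_rot: [2.761, 1.498, 0.0]
wrist_force: [0.4, -0.9, -1.8]
width: 0.0172
grip_force: 117.8
```

```bash
python3 eye.py; python3 - <<'E'
from h import *
a=read_camera('side');b=read_camera('top')
x=cv2.resize(a['pixels'][150:210,220:290],None,fx=6,fy=8,interpolation=cv2.INTER_CUBIC);y=cv2.resize(b['pixels'][165:225,225:280],None,fx=6,fy=8,interpolation=cv2.INTER_CUBIC)
cv2.imwrite('pics/a5.png',np.hstack([x,y]))
# path of eye in cupboard frame
q=1.537
for q in np.linspace(1.537,0,13): print(round(q,3),round(-7-122*np.sin(q)-37*np.cos(q),1),round(238-122*np.cos(q)+37*np.sin(q),1))
E
```

```text
tcp_c [[-0.361  -0.019   0.2634]] head 56.98611867693921 F [ 0.39164734 -0.86217675 -1.78364479] t 15.1
side 88 [[-0.1515, -0.0105, 0.2541], [-0.1366, 0.0024, 0.2726], [-0.1132, 0.0267, 0.2896]]
  flap z at x=-.1,y0 & slopes 0.24140495815054697 [0.03434881 0.00236098] xmin -0.15266299959813456
   hook 0.76 [173. 252.] [[-0.128, -0.0106, 0.271]]
   eye 0.86 [174. 246.] [[-0.129, 0.0066, 0.271]]
top 114 [[-0.1785, -0.0198, 0.2557], [-0.1364, 0.0006, 0.2728], [-0.1125, 0.0266, 0.2898]]
  flap z at x=-.1,y0 & slopes 0.24099798320101185 [0.01174523 0.00439476] xmin -0.1501100195548933
  rod/hook 136 [[-0.298, -0.021, 0.2665], [-0.2188, -0.0154, 0.2726], [-0.1335, -0.0109, 0.2776]]
   hook 0.92 [192. 253.] [[-0.139, 0.0014, 0.271]]
wrist 0 
  rod/hook 2833 [[-0.2995, -0.023, 0.2698], [-0.2725, -0.0192, 0.2729], [-0.2498, -0.0152, 0.2748]]
1.537 -130.2 270.9
1.409 -133.4 254.9
1.281 -134.5 238.6
1.153 -133.5 222.3
1.025 -130.5 206.3
0.897 -125.4 190.7
0.768 -118.4 176.0
0.64 -109.6 162.3
0.512 -99.1 149.8
0.384 -87.0 138.8
0.256 -73.7 129.4
0.128 -59.3 121.7
0.0 -44.0 116.0
```

View pics/a5.png

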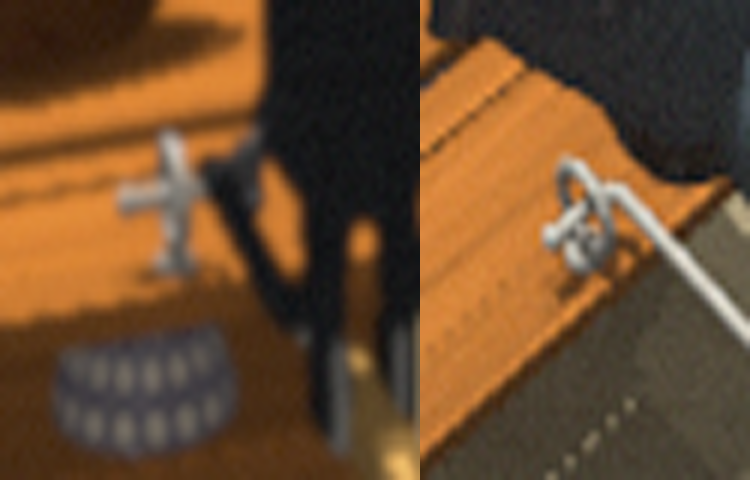

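The finger is through the ring: its tip is left of the wire at (125, 195), the rod right of it. I swing the flap down along its arc.

Call:
move_arm --targets '[[[-1.6,0,8],0],[[-1.6,0,8],0],[[-0.5,0,8],0],[[-0.5,0,8],0],[[0.5,0,8],0],[[0.5,0,8],0],[[1.5,0,8],0],[[1.5,0,8],0],[[2.5,0,8],0],[[2.5,0,8],0],[[3.5,0,7.5],0],[[3.5,0,7.5],0],[[4.5,0,7],0],[[4.5,0,7],0],[[0,0,0],0]]'

```text
t: 17.52
eef_pos: [0.4617, -0.233, 0.1536]
tcp_rot: [-2.759, -1.499, 0.001]
wrist_force: [-0.0, 0.7, -2.2]
width: 0.0169
grip_force: 117.8
```

```bash
cat > fl.py <<'E'
import sys
from h import *
exec(open('look.py').read().split("zh=")[0])
p=read_camera('side');Q,r,c=pts(p);q=w2c(Q)
m=(q[:,0]<-.012)&(q[:,0]>-.2)&(q[:,1]>.03)&(q[:,1]<.15)&(q[:,2]>.1)&(q[:,2]<.27)
g=q[m];a=np.arctan2(-(g[:,0]+.007-.000),.238-g[:,2]);print('flap pts',len(g),np.round(np.percentile(g,[2,50,98],axis=0),3).tolist())
# face plane: fit line in xz
if len(g)>30:
    v=cv2.fitLine(g[:,[0,2]].astype(np.float32),cv2.DIST_HUBER,0,.001,.001).ravel();print('angle q',np.arctan(abs(v[0]/v[1])))
for x in place_of('hook',p)[:1]:print('hook',x['p'],x['point'])
for x in place_of('eye',p)[:1]:print('eye',x['p'],x['point'])
if len(sys.argv)>1: cv2.imwrite('pics/%s.png'%sys.argv[1],cv2.resize(p['pixels'][130:290,160:340],None,fx=4,fy=3.7,interpolation=cv2.INTER_CUBIC))
E
python3 fl.py
```

```text
tcp_c [[-0.3397 -0.0181  0.1536]] head 57.04037468116674 F [-0.04498216  0.73778286 -2.18613166] t 17.525
flap pts 1777 [[-0.106, 0.033, 0.135], [-0.061, 0.091, 0.186], [-0.018, 0.148, 0.24]]
angle q 0.7161435
hook 0.59 [207.5, 246.2]
eye 0.69 [202.9, 246.5]
```

Call:
move_arm --targets '[[[5.2,0,6.2],0],[[5.2,0,6.2],0],[[6,0,5.5],0],[[6,0,5.5],0],[[6.7,0,4.7],0],[[6.7,0,4.7],0],[[7.2,0,3.8],0],[[7.2,0,3.8],0],[[7.5,0,3],0],[[7.5,0,3],0],[[0,0,0],0]]'

```text
t: 19.05
eef_pos: [0.4975, -0.1784, 0.1077]
tcp_rot: [-2.76, -1.5, 0.001]
wrist_force: [-0.4, -1.1, 0.1]
width: 0.0176
grip_force: 117.9
```

```bash
python3 fl.py
```

```text
tcp_c [[-0.2744 -0.0183  0.1077]] head 57.055305588458396 F [-0.35357382 -1.05095233  0.12330684] t 19.05
flap pts 1608 [[-0.032, 0.033, 0.103], [-0.021, 0.091, 0.168], [-0.013, 0.148, 0.234]]
angle q 0.09467442
hook 0.81 [211.3, 242.9]
eye 0.69 [208.2, 242.2]
```

Angle about 0.1, at the catch. Now a firm inward push.

Call:
move_arm --targets '[[[4,0,0.5],0],[[4,0,0.5],0],[[4,0,0.5],0],[[3,0,0],0],[[0,0,0],0]]'

```text
t: 19.82
eef_pos: [0.5046, -0.1684, 0.1064]
tcp_rot: [2.757, 1.502, -0.006]
wrist_force: [-5.6, -9.2, -1.9]
width: 0.0174
grip_force: 117.8
```

```bash
python3 fl.py
```

```text
tcp_c [[-0.2621 -0.0188  0.1064]] head 57.147223853855785 F [-5.56115375 -9.18565665 -1.9205327 ] t 19.825
flap pts 1213 [[-0.022, 0.032, 0.102], [-0.016, 0.09, 0.168], [-0.012, 0.148, 0.234]]
angle q 0.0028978148
hook 0.89 [212.1, 243.9]
eye 0.71 [208.9, 245.4]
```

Call:
move_arm --targets '[[[2,0,0],0],[[2,0,0],0],[[0,0,0],0]]'

```text
t: 20.35
eef_pos: [0.5056, -0.1683, 0.1066]
tcp_rot: [2.752, 1.503, -0.013]
wrist_force: [-11.4, -20.8, -0.8]
width: 0.0172
grip_force: 117.9
```

```bash
python3 fl.py a6
```

```text
tcp_c [[-0.2615 -0.0196  0.1066]] head 57.289533709666365 F [-11.43141769 -20.77334418  -0.76243557] t 20.35
flap pts 1203 [[-0.022, 0.032, 0.103], [-0.015, 0.091, 0.17], [-0.012, 0.148, 0.234]]
angle q 0.008502201
hook 0.73 [210.6, 242.6]
eye 0.67 [244.4, 273.6]
```

View pics/a6.png

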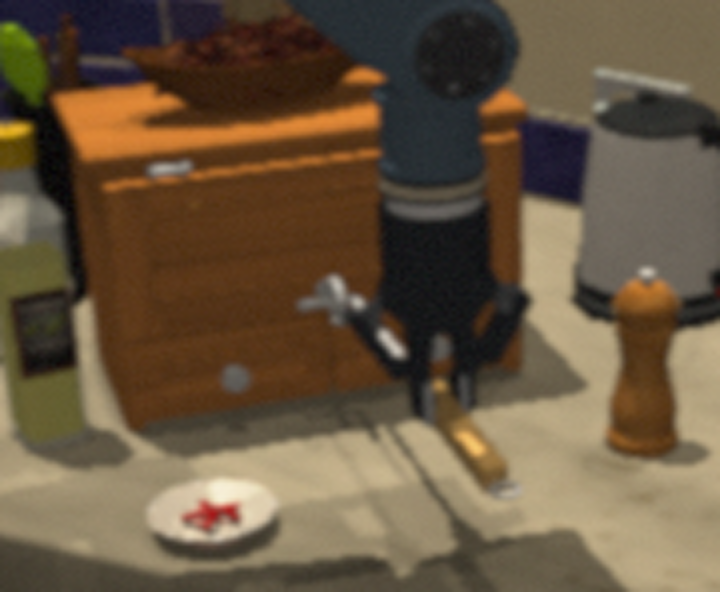

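The flap is flush and shut, with 23 N against the stop. I centre the finger in the ring, then draw it out to the right.

Call:
move_arm --targets '[[[-6,0,0],0],[[-6,0,0],0],[[-3,0,-2],0],[[0,0,0],0],[[0,0,0],0]]'

```text
t: 21.12
eef_pos: [0.4998, -0.1752, 0.1085]
tcp_rot: [2.761, 1.499, 0.0]
wrist_force: [-0.1, 0.4, -1.5]
width: 0.0178
grip_force: 117.8
```

```bash
python3 fl.py
```

```text
tcp_c [[-0.2705 -0.0185  0.1085]] head 57.01380885138857 F [-0.11774244  0.39738944 -1.54105532] t 21.125
flap pts 1221 [[-0.023, 0.032, 0.102], [-0.016, 0.091, 0.169], [-0.012, 0.148, 0.235]]
angle q 0.0010047713
hook 0.56 [213.7, 246.2]
eye 0.6 [210.2, 243.0]
```

Call:
move_arm --targets '[[[-3,0,0],0],[[0,7,0],0],[[0,8,0],0],[[0,8,0],0],[[0,8,0],0],[[0,8,0],0],[[0,8,0],0],[[0,8,0],0],[[0,0,0],0]]'

```text
t: 22.4
eef_pos: [0.5448, -0.2086, 0.1084]
tcp_rot: [2.76, 1.498, 0.001]
wrist_force: [-0.8, 0.7, -1.0]
width: 0.0173
grip_force: 117.8
```

```bash
python3 fl.py; python3 - <<'E'
from h import *
a=read_camera('side');b=read_camera('top')
x=cv2.resize(a['pixels'][175:250,210:310],None,fx=4,fy=5.6,interpolation=cv2.INTER_CUBIC);y=cv2.resize(b['pixels'][150:300,180:330],None,fx=2.6,fy=2.8,interpolation=cv2.INTER_CUBIC)
cv2.imwrite('pics/a7.png',np.hstack([x,y]))
for q,p in(('dish',a),('mill',a),('mug',a),('dish',b)):
  for x in place_of(q,p)[:1]: print(q,round(x['p'],2),np.round(w2c(atz(p,x['point'],0)),3))
E
```

```text
tcp_c [[-0.2739 -0.0744  0.1084]] head 56.985675638218396 F [-0.76228077  0.7105862  -1.04261643] t 22.4
flap pts 1204 [[-0.022, 0.032, 0.102], [-0.016, 0.091, 0.168], [-0.012, 0.148, 0.235]]
angle q 0.00038285652
hook 0.65 [210.9, 259.5]
eye 0.67 [208.4, 241.0]
dish 0.8 [[-0.189  0.136  0.   ]]
mill 0.57 [[-0.157 -0.219  0.   ]]
mug 0.91 [[-0.519 -0.169  0.   ]]
dish 0.84 [[-0.182  0.131 -0.   ]]
```

View pics/a7.png

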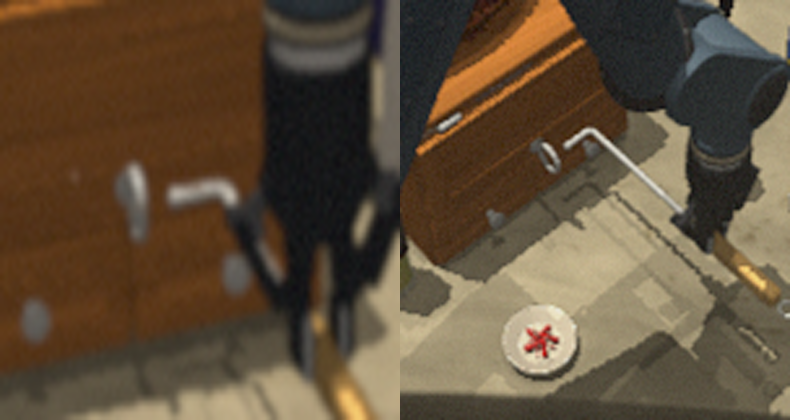

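The hook (170–235, 195) is clear of the ring (135, 200), and the flap stays shut. I lay the pole down.

Call:
move_arm --targets '[[[-15,0,0],0],[[-25,8,0],0],[[0,-16,10],0],[[0,-10,25],0],[[0,0,25],0],[[0,0,20],0],[[0,0,10],0],[[0,0,6],0],[[0,0,4],0],[[0,0,0],0],[[0,0,0],0]]'

```text
t: 24.22
eef_pos: [0.5075, -0.2319, 0.0089]
tcp_rot: [2.76, 1.499, 0.001]
wrist_force: [-0.3, 0.9, -2.1]
width: 0.0172
grip_force: 117.8
```

```bash
python3 - <<'E'
from h import *
s=observe();print(w2c(s['eef_pos']),s['wrist_force'])
p=read_camera('side')
for x in masks_of('pole',p)[:1]:
    q=w2c(pts(p,x['pixels'])[0]);q=q[q[:,2]<.05]
    for a in np.arange(-.45,-.06,.04):
        g=q[(q[:,0]>a)&(q[:,0]<a+.04)]
        if len(g)>3:print(round(a,2),len(g),np.percentile(g[:,2],[50,95]).round(4))
E
```

```text
[[-0.31377167 -0.05595214  0.00889001]] [-0.26798423  0.85124412 -2.07859463]
-0.45 93 [0.0184 0.0287]
-0.41 87 [0.0264 0.0296]
-0.37 86 [0.0261 0.0302]
-0.33 23 [0.0274 0.03  ]
-0.25 8 [0.0187 0.0216]
-0.21 10 [0.019  0.0207]
-0.17 7 [0.0181 0.0209]
-0.13 26 [0.0182 0.0228]
-0.09 45 [0.0149 0.0204]
```

Level, about 4 mm up.

Call:
move_arm --targets '[[[0,0,2],0],[[0,0,1.5],0],[[0,0,0],0]]'

```text
t: 24.7
eef_pos: [0.5073, -0.2318, 0.0053]
tcp_rot: [2.761, 1.499, 0.0]
wrist_force: [-0.6, 0.3, 2.6]
width: 0.0177
grip_force: 118.6
```

Call:
move_arm --targets '[[[0,0,0],0],[[0,0,0],0],[[0,0,0],0],[[0,0,0],0],[[0,0,0],0],[[0,0,0],0],[[0,0,-10],0],[[0,0,-25],0],[[0,0,-30],0],[[-20,0,-30],0],[[-30,0,-30],0],[[-30,0,-30],0],[[-30,0,-30],0],[[0,0,0],0],[[0,0,0],0]]' --gripper 0

```text
t: 26.58
eef_pos: [0.4469, -0.323, 0.1896]
tcp_rot: [-2.76, -1.498, -0.0]
wrist_force: [0.1, 1.1, -0.3]
width: 0.0855
grip_force: 0.0
```

```bash
python3 fl.py; python3 - <<'E'
from h import *
a=read_camera('side');b=read_camera('top')
for x in masks_of('pole',a)[:1]:
    q=w2c(pts(a,x['pixels'])[0]);q=q[q[:,2]<.05]
    for k in np.arange(-.45,-.06,.04):
        g=q[(q[:,0]>k)&(q[:,0]<k+.04)]
        if len(g)>3:print(round(k,2),len(g),np.percentile(g[:,2],[50,95]).round(4))
x=cv2.resize(a['pixels'][120:330,150:410],None,fx=1.5,fy=2.5);y=cv2.resize(b['pixels'][130:330,150:400],None,fx=1.6,fy=2.625)
cv2.imwrite('pics/a8.png',np.hstack([x,y]))
E
```

```text
tcp_c [[-0.4232 -0.0549  0.1896]] head 56.972064014217906 F [ 0.10079651  1.10132273 -0.29492263] t 26.575
flap pts 1210 [[-0.022, 0.032, 0.102], [-0.016, 0.093, 0.17], [-0.012, 0.148, 0.235]]
angle q 0.0024641317
hook 0.77 [244.6, 260.3]
eye 0.87 [212.1, 244.3]
-0.45 74 [0.0178 0.0248]
-0.41 89 [0.0231 0.0261]
-0.37 84 [0.0221 0.0262]
-0.33 81 [0.0223 0.0257]
-0.29 23 [0.0214 0.0246]
-0.25 16 [0.015  0.0174]
-0.21 20 [0.0151 0.0182]
-0.17 16 [0.0155 0.0175]
-0.13 17 [0.0169 0.0187]
-0.09 32 [0.0134 0.0176]
```

View pics/a8.png

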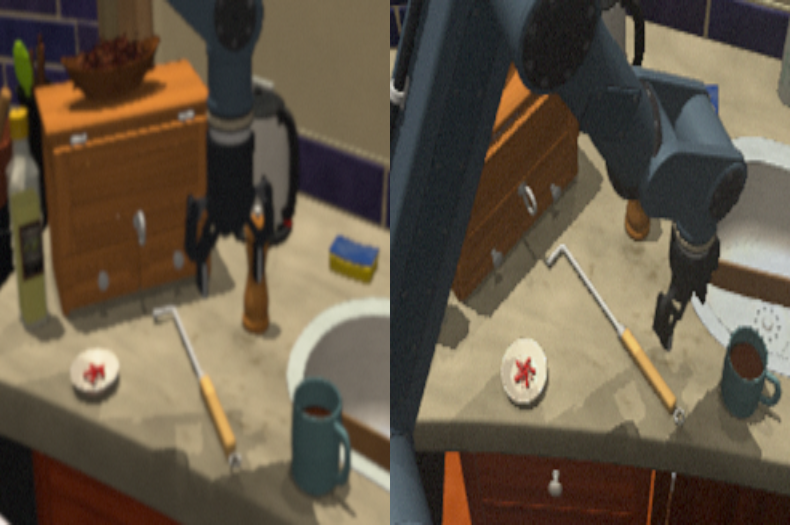

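The flap is shut, the pole lies flat on the counter (left half, 160–235, 310–460), everything else is in place, and the gripper is clear.

```bash
python3 -c "
from rig import *
print(job_done())"
```

```text
the job is handed in; nothing more can be done
None
```

I pushed the bowl back inside (the jar already was), swung the flap shut with the pole's hook, and laid the unhooked pole flat on the counter; the flap stayed shut in the last check, and I handed the job in at about 27 s, with no verdict returned.

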